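# Lay out stripped computer parts on their outline pads

## Task

Before the repaired computer is put back together, lay its four stripped parts out on the foam pads: put the square fan, the round cooler, the green heat sink and the red drive stick each flat, right way up and inside the yellow-edged outline of its own shape and size, lined up with it. Set every part down gently, never dropping it, and leave the open screw tin and the flux jar standing where they are.

Things in the scene. Friction and masses are not known exactly. Their poses are not given: they have to be found in the camera images.
- fan: loose square computer fan, black frame with white blades and grey hub, 60 x 60 mm, 25 mm high, about 60 g, lying flat. Origin at the centre of its underside; z up, x and y along its sides. It can be gripped across either pair of parallel sides
- cooler: loose round processor cooler, aluminium fins below and an orange and black fan on top, 62 mm in diameter, 40 mm high, about 250 g, standing upright. Origin at the centre of its underside; z up along its axis
- heatsink: loose square green heat sink with parallel fins, 40 x 40 mm, 30 mm high, about 80 g, fins upward. Origin at the centre of its underside; z up, x across the fins, y along the fins. It can be gripped across either pair of parallel sides
- stick: loose small drive stick, black board with a ribbed red heat spreader, 60 mm long (x), 24 mm wide (y), 12 mm high, about 30 g, lying flat. Origin at the centre of its underside; x along its length (either way round is right on the pad), y across, z up
- fan_pad: fixed flat grey foam pad, 92 x 92 mm, 4 mm thick, lying on the bench, with a yellow-edged black outline on top: a large square, 76 x 76 mm, for the square fan (any quarter turn). Origin at the centre of its underside, 4 mm below the top that the part rests on; z up, x and y along the pad's edges; the outline is centred on the pad
- cooler_pad: fixed flat grey foam pad, 92 x 92 mm, 4 mm thick, lying on the bench, with a yellow-edged black outline on top: a circle, 78 mm in diameter, for the round cooler (any turn). Origin at the centre of its underside, 4 mm below the top that the part rests on; z up, x and y along the pad's edges; the outline is centred on the pad
- heatsink_pad: fixed flat grey foam pad, 92 x 92 mm, 4 mm thick, lying on the bench, with a yellow-edged black outline on top: a small square, 56 x 56 mm, for the green heat sink (any quarter turn). Origin at the centre of its underside, 4 mm below the top that the part rests on; z up, x and y along the pad's edges; the outline is centred on the pad
- stick_pad: fixed flat grey foam pad, 92 x 92 mm, 4 mm thick, lying on the bench, with a yellow-edged black outline on top: a narrow rectangle, 76 mm along x and 40 mm along y, for the drive stick (its length along the rectangle). Origin at the centre of its underside, 4 mm below the top that the part rests on; z up, x and y along the pad's edges; the outline is centred on the pad
- screw_tin: loose open round steel bowl with brass screws in it, 60 mm in diameter at the rim, 24 mm high; not to be disturbed. Origin at the centre of its underside
- flux_jar: loose small amber glass jar with a white cap, 40 mm in diameter, 55 mm high; not to be disturbed. Origin at the centre of its underside
Things that resemble listed ones, but are neither listed nor needed, are in the scene too. Of the things that look like the stick, take the one that is farthest to the robot's left at the start.

How it is judged:
By the outcome, as a careful person would: the job done as asked, in the order asked, and still so for the second after the job is handed in, with the robot touching nothing.
It also fails if it takes over 106 s, if anything falls off the work surface, if the arm or the gripper's body presses on something with over 40 N, if the wrist force passes 120 N, or if a joint passes its speed limit or range.

## Robot

A 6-joint arm with a two-finger parallel gripper is mounted at the origin on the work surface. World frame = base frame: x ahead of the robot, y to its left, z up, the work surface at z = 0. Lengths are in m, angles in rad, forces in N, time in s.
With the tool pointing down it reaches from about 0.25 to 0.8 m from the base axis. Payload 8.5 kg.
Tool frame: the origin (TCP) lies midway between the tips of the shut fingers; the grasp point (between the pads) lies 19 mm behind it; z points along the fingers, y is the line along which they close (so a half turn about z gives the same grasp; the last joint's range is limited). The gripper opens to 85 mm and grips with 20 to 120 N. Pads are 22 mm wide; open, the fingers measure 114 mm over their backs; the gripper's body (76 mm by 85 mm) begins 54 mm behind the grasp point. The pads swing forward as they close: fully open they stand 13 mm farther back than shut.
Start: joints at [1.154, 0.238, -0.013, 1.319, 0, 1.571], TCP at [0.213, 0.48, 0.231] pointing down, gripper open.
Joint ranges: [-2.66, 2.66], [-1.03, 1.9], [-1.14, 1.46], [-1.82, 2.27], [-1.45, 1.34], [-3.14, 3.14]. Speed limits (rad/s): [2.22, 2.22, 2.79, 3.14, 3.14, 3.14].

## Interface

Orientations are given as a unit quaternion [w, x, y, z].
In Python, from plant import r gives the robot as it stands.
- The arm moves only by the tool send_rows, never from a script. Its arguments are lists of equal length, an entry for each row: "linear": the shift along the tool's x, y, z in cm, a list of three; "turn": the turn about the tool's z in rad. In form: {"linear": [[dx, dy, dz], ...], "turn": [turn, ...]}. A call has exactly 8 rows; each row is the pose to reach, as a shift and turn from the pose commanded when the call began, along the tool's axes at that moment; what a row does not reach only later rows make up. A row lasts 1/8 s, in which the tool goes at most 62.5 mm and 10.7 degrees, less where a joint would pass 70% of its speed; a pose out of reach is approached as far as the arm can. A call with a gripper value outside its range is refused whole. "claw" is the gripper command: -1 is fully open, 1 is shut, values between are in proportion, set as the call begins (left out, the last holds). The fingers move at their own pace and stop on an object; the grip force is fixed at half the most. Time passes only in rows, so rows that repeat a pose let the fingers close, or fill a call up. It gives the time, the measured TCP pose, the force, the opening and the grip force at its end, in the units of the state.
- r.state(): the state, without advancing time (a new reading comes with each control period).
- r.snapshot(name): name is "side" or "top" or "wrist"; returns a dict with "color" (384x512x3 uint8, blue, green, red), "z_map" (384x512 float32, m along the optical axis (not along the pixel's ray), 0 where there is no reading), "vertical_fov" (degrees; the focal length in pixels is half the picture's height over the tangent of half this angle, whatever the lens; pixels are square), "cx", "cy" (the principal point, pixels), "origin" and "rotation" of the camera in the world. Camera axes: x right, y up, looking along -z (the intrinsics and any distortion apply to the point x, -y, -z); pixel columns grow to the right and rows downward; lengths in m; the calibration is good to about 2 mm. The wrist camera is an equidistant fisheye: a pixel r from the principal point sees the ray r / f radians off the axis. A picture is of the moment at which its call begins.
- r.close_job(): hands the job in; it is judged then, once.
The state is a dict: "clock": time; "qpos": joint angles; "qvel": joint speeds; "tau": joint torques, N m; "eef_pos": TCP position; "orientation": TCP orientation; "force": force on the tool from outside, world axes, zero at the start; "moment": the same for the moment, N m; "opening": finger opening in m; "grasp_force": force on a finger pad.
Only numpy, scipy, OpenCV 4.12 (cv2) and the standard library are available. Lean on these libraries where they do the work, as an engineer would, in place of code of your own. Each camera call takes 0.05 s, during which the arm holds its last target. There are 200 camera calls.

## Working session

There is one attempt and no reset: what is moved stays moved. The work goes in short steps, Python scripts to look and compute and a tool call to move; the robot and the scene stay as the last step left them, time stands still between calls to the robot, and variables do not carry over. Pictures are saved under pics/ and viewed, at most 14 in all, crops included, and the job is handed in when it is done.

Besides the shell and the picture viewer there is one more tool, called after "Call:" by a JSON object that holds its "api" and its "payload". send_rows: Moves the arm, as the interface text tells. Its arguments: {"type":"object","properties":{"linear":{"type":"array","items":{"type":"array","items":{"type":"number"}}},"turn":{"type":"array","items":{"type":"number"}},"claw":{"type":"number"}},"required":["linear","turn"]}

```bash
ls; mkdir -p pics; python3 - <<'E'
from plant import r
import cv2,numpy as np
for n in ("top","side"):
    s=r.snapshot(n); cv2.imwrite(f"pics/{n}0.png",cv2.resize(s["color"],(800,600))); np.savez(f"{n}0.npz",**s)
    print(n,s["vertical_fov"],s["cx"],s["cy"],s["origin"],s["rotation"])
print(r.state())
E
```

```text
pics
top 42.24093160389238 251.53582490178223 183.0394965971933 [0.41305025 0.00548753 1.3203496 ] [-0.6992352  -0.04169839  0.03803542  0.71266029]
side 52.247964460774675 258.91672806797243 196.43341585338152 [ 0.17388215 -0.6865817   0.71458636] [ 0.88565813  0.39518108 -0.10530434 -0.21989221]
{'clock': 0.1, 'qpos': array([ 1.15401868e+00,  2.38729058e-01, -1.41586276e-02,  1.31919085e+00,
        2.77884216e-06,  1.57078628e+00]), 'qvel': array([ 2.89295331e-05, -8.03103662e-04,  2.34287215e-03, -1.58290461e-03,
       -2.98745133e-04, -3.34687429e-04]), 'tau': array([ 1.66479724e-03, -5.39720213e+01,  3.46997881e+01,  1.34408794e-02,
        1.28906563e-04, -3.28491342e-05]), 'eef_pos': array([0.21238033, 0.47972662, 0.23074198]), 'orientation': array([-1.33996282e-04,  2.06878895e-01,  9.78366349e-01, -6.26944530e-04]), 'force': array([-0.33999869,  0.36488175, -0.13958384]), 'moment': array([0.03201323, 0.02506459, 0.00793086]), 'grasp_force': 0.0, 'opening': 0.08535010977137389}
```

View pics/top0.png

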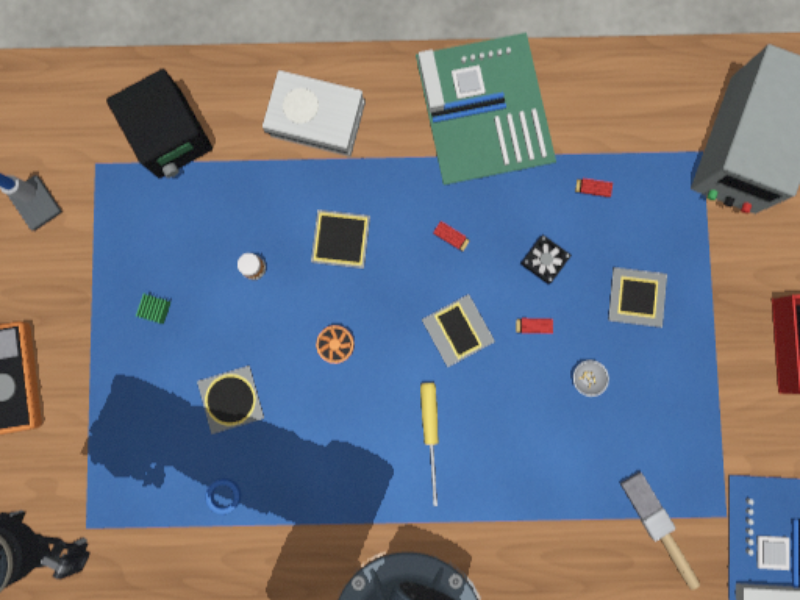

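View pics/side0.png

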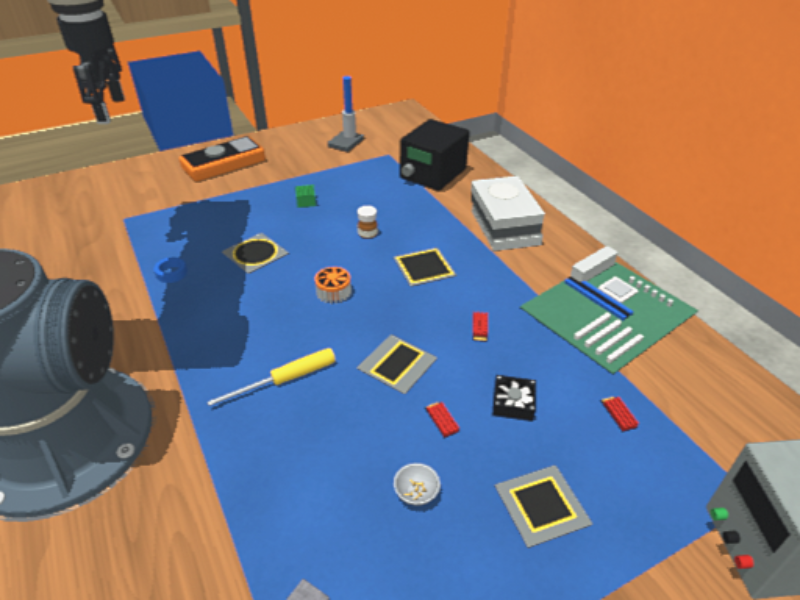

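The top view has +x up and +y left. In 800x600 pixels:
- **Parts:** fan (546,259), cooler (335,344), heat sink (153,308), stick (451,236), which is the leftmost red one.
- **Pads:** fan (340,238), cooler (231,400), heat sink (638,297), stick (459,330).
- **Leave alone:** jar (250,265), tin (590,378).

The side view agrees with this.

```bash
cat > h.py <<'E'
import numpy as np,cv2
from scipy.spatial.transform import Rotation as R
def rot(q): return R.from_quat([q[1],q[2],q[3],q[0]]).as_matrix() if np.size(q)==4 else np.array(q)
def dirs(s,px,fish=False):
    px=np.asarray(px,float); f=192/np.tan(np.radians(s["vertical_fov"])/2)
    x=(px[:,0]-s["cx"])/f; y=(px[:,1]-s["cy"])/f
    if fish:
        t=np.hypot(x,y)+1e-12; k=np.sin(t)/t; d=np.c_[x*k,-y*k,-np.cos(t)]
    else: d=np.c_[x,-y,-np.ones_like(x)]
    return d@rot(s["rotation"]).T
def plane(s,px,z,fish=False):
    d=dirs(s,px,fish); o=np.array(s["origin"]); return (o+d*((z-o[2])/d[:,2])[:,None])[:,:2]
def world(s,fish=False):
    v,u=np.mgrid[:384,:512]; c=np.c_[u.ravel(),v.ravel()]
    d=dirs(s,c,fish); ax=-rot(s["rotation"])[:,2]; d=d/(d@ax)[:,None]
    return (np.array(s["origin"])+d*s["z_map"].reshape(-1,1)).reshape(384,512,3)
def rect(xy):
    (c,sz,a)=cv2.minAreaRect((np.asarray(xy)*1000).astype(np.float32))
    if sz[0]<sz[1]: sz=sz[::-1]; a+=90
    return np.round(c,1),np.round(sz,1),round((a+90)%180-90,1)   # mm, yaw of long side
def masks(s):
    h=cv2.cvtColor(s["color"],cv2.COLOR_BGR2HSV).astype(int); H,S,V=h[...,0],h[...,1],h[...,2]
    return dict(yellow=(H>18)&(H<36)&(S>110)&(V>60),nonblue=~((H>95)&(H<130)&(S>90)),
      red=((H<6)|(H>172))&(S>130)&(V>60),orange=(H>4)&(H<18)&(S>140)&(V>90),green=(H>40)&(H<85)&(S>90))
def biggest(m):
    n,l,st,c=cv2.connectedComponentsWithStats(m.astype(np.uint8)); k=1+np.argmax(st[1:,4]); return l==k
def px(m): v,u=np.nonzero(m); return np.c_[u,v]
def go(st,xyz,yaw,sym=180):
    """shift in tool cm and turn so that closing line (tool y) has world yaw (deg), mod sym"""
    M=rot(st["orientation"]); d=M.T@(np.array(xyz)-st["eef_pos"])*100
    cur=np.degrees(np.arctan2(M[1,1],M[0,1])); dy=(yaw-cur+sym/2)%sym-sym/2
    return np.round(d,2),round(float(np.radians(-dy)),3)
E
python3 - <<'E'
from h import *
s=dict(np.load("top0.npz")); m=masks(s); W=world(s); k=.64
print("bench z",np.percentile(W[230:300,330:380,2],[5,50,95]))
def roi(c,r=26):
    o=np.zeros((384,512),bool);x,y=int(c[0]*k),int(c[1]*k);o[y-r:y+r,x-r:x+r]=1;return o
for n,c in dict(fan=(340,238),cooler=(231,400),heatsink=(638,297),stick=(459,330)).items():
    print("pad",n,rect(plane(s,px(biggest(m["yellow"]&roi(c))),.004)))
for n,c,col,z in [("fan",(546,259),"nonblue",.025),("cooler",(335,344),"orange",.04),("heatsink",(153,308),"green",.03),("stick",(451,236),"nonblue",.012)]:
    b=biggest(m[col]&roi(c,20)); h=W[b][:,2]; t=b&(abs(W[...,2]-z)<.005)
    print(n,"h",np.percentile(h,[5,50,95]).round(4),"plane",rect(plane(s,px(b),z)),"depth-top",rect(W[t][:,:2]) if t.sum()>10 else t.sum())
for n,c,z in [("jar",(250,265),.055),("tin",(590,378),.024)]:
    print(n,plane(s,np.array([c])*k,z))
from plant import r
w=r.snapshot("wrist"); print(w["origin"],w["rotation"],w["vertical_fov"]); cv2.imwrite("pics/w0.png",w["color"])
E
```

```text
bench z [-0.00391283  0.00051428  0.0085422 ]
pad fan (array([646.9, 100.5]), array([81.6, 79.9]), 82.5)
pad cooler (array([376.2, 288.9]), array([80.8, 78.9]), 0.1)
pad heatsink (array([ 536.4, -404.1]), array([61.5, 59.8]), 81.7)
pad stick (array([485.6, -97. ]), array([79.2, 44.1]), 27.2)
fan h [0.0007 0.0196 0.0278] plane (array([ 601. , -246.4]), array([61.4, 58.5]), -38.3) depth-top (array([ 601.3, -247. ]), array([60.4, 58. ]), -37.9)
cooler h [0.0326 0.0376 0.0424] plane (array([465.7, 109.1]), array([56.7, 53.9]), 88.9) depth-top (array([464.6, 109.3]), array([55.2, 54.4]), 44.3)
heatsink h [0.0086 0.0258 0.0318] plane (array([529.7, 412.7]), array([47.7, 39. ]), 72.4) depth-top (array([530.5, 416.6]), array([42. , 38.1]), 71.9)
stick h [-0.0006  0.0093  0.015 ] plane (array([646.4, -89.9]), array([61.6, 27.2]), 56.3) depth-top (array([645.9, -89.4]), array([58.8, 24.6]), 56.1)
jar [[0.59582923 0.24553313]]
tin [[ 0.40046186 -0.312248  ]]
[0.14616568 0.50996631 0.37254846] [ 0.82952312 -0.12175364 -0.07815121  0.53940692] 65.70646984690485
```

View pics/w0.png

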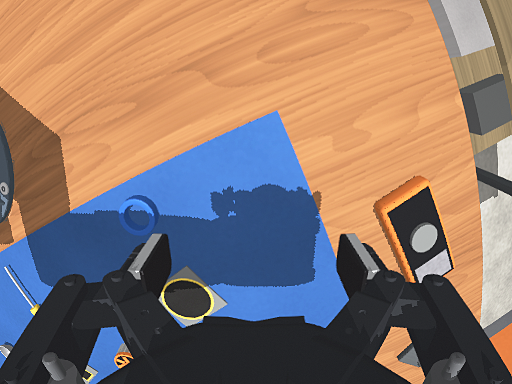

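The wrist view shows the mat, the cooler pad at about (188,298) and the fingers; the camera sits on the tool's +x side. The top measurements match the given sizes and heights, so I'll move now, taking the fan first.

```bash
python3 - <<'E'
from h import *
from plant import r
print(go(r.state(),(.601,-.247,.12),52,90))
E
```

```text
(array([-64.95, -50.71,  11.14]), 0.246)
```

Call:
{"api": "send_rows", "payload": {"linear": [[-4, -3.1, 0], [-8, -6.2, 0], [-12, -9.4, 0], [-16, -12.5, 0], [-20, -15.6, 0], [-24, -18.7, 0], [-28, -21.9, 1], [-32, -25, 2]], "turn": [0.03, 0.06, 0.09, 0.12, 0.15, 0.18, 0.21, 0.246], "claw": -1}}

```text
clock: 1.15
eef_pos: [0.4044, 0.1203, 0.2111]
orientation: [0.0, 0.326, 0.945, 0.0]
force: [1.8, 0.4, -0.5]
opening: 0.0856
grasp_force: 0.0
```

```bash
python3 - <<'E'
from h import *
from plant import r
s=r.state();print(s["eef_pos"],s["qpos"],go(s,(.601,-.247,.12),52,90))
E
```

```text
[0.4044476  0.12030106 0.21113373] [ 2.89129071e-01  7.01484943e-02 -2.71946744e-01  1.22822644e+00
 -2.42489680e-05  9.52984811e-01] (array([-38.11, -16.82,   9.12]), -0.001)
```

Call:
{"api": "send_rows", "payload": {"linear": [[-5.5, -2.4, 1], [-11, -4.9, 2], [-16.5, -7.3, 4], [-22, -9.7, 5], [-27.5, -12.1, 7], [-33, -14.6, 8], [-38.1, -16.8, 9.1], [-38.1, -16.8, 9.1]], "turn": [0, 0, 0, 0, 0, 0, 0, 0]}}

```text
clock: 2.15
eef_pos: [0.6014, -0.2482, 0.1178]
orientation: [-0.001, 0.327, 0.945, -0.0]
force: [0.9, 0.0, -0.1]
opening: 0.0851
grasp_force: 0.0
```

```bash
python3 - <<'E'
from h import *
from plant import r
s=r.state();print(s["eef_pos"],go(s,(.601,-.247,.0),52,90))
w=r.snapshot("wrist");cv2.imwrite("pics/w1.png",w["color"])
m=masks(w)["nonblue"]; W=world(w,True); t=(W[...,2]<.06)&(np.hypot(W[...,0]-.601,W[...,1]+.247)<.055)&m
b=biggest(t);print(rect(plane(w,px(b),.025,True)),rect(W[b&(W[...,2]>.018)][:,:2]))
E
```

```text
[ 0.60135727 -0.24823328  0.11781304] (array([ 0.08,  0.09, 11.78]), -0.003)
(array([ 601.5, -245. ]), array([62.5, 59.1]), -38.2) (array([ 603.1, -246.3]), array([60.1, 59.5]), -37.9)
```

View pics/w1.png

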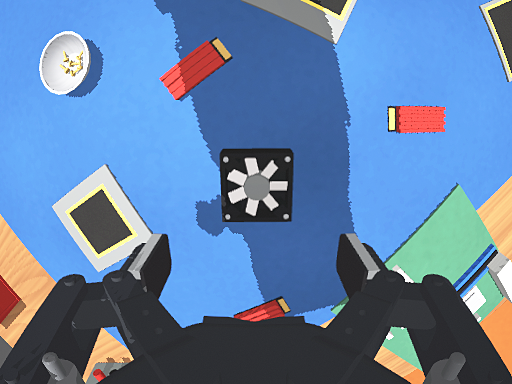

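The wrist view has the fan at (257,185), square to the fingers and midway between them. I'll go down and grip.

Call:
{"api": "send_rows", "payload": {"linear": [[0, 0.1, 3], [0, 0.1, 6], [0, 0.1, 8.5], [0, 0.1, 10], [0, 0.1, 11], [0, 0.1, 11.6], [0, 0.1, 11.6], [0, 0.1, 11.6]], "turn": [0, 0, 0, 0, 0, 0, 0, 0]}}

```text
clock: 3.2
eef_pos: [0.6019, -0.2444, 0.005]
orientation: [0.0, 0.325, 0.946, -0.0]
force: [-0.3, 0.2, 0.1]
opening: 0.0855
grasp_force: 0.0
```

Call:
{"api": "send_rows", "payload": {"linear": [[0, 0, 0], [0, 0, 0], [0, 0, 0], [0, 0, 0], [0, 0, 0], [0, 0, 0], [0, 0, 0], [0, 0, 0]], "turn": [0, 0, 0, 0, 0, 0, 0, 0], "claw": 1}}

```text
clock: 4.2
eef_pos: [0.6019, -0.2444, 0.0051]
orientation: [0.001, 0.325, 0.946, -0.0]
force: [-0.9, 0.6, 6.3]
opening: 0.0585
grasp_force: 65.5
```

Call:
{"api": "send_rows", "payload": {"linear": [[0, 0, -0.5], [0, 0, -1.5], [0, 0, -3], [0, 0, -5], [0, 0, -7], [0, 0, -9], [0, 0, -10], [0, 0, -10]], "turn": [0, 0, 0, 0, 0, 0, 0, 0]}}

```text
clock: 5.2
eef_pos: [0.602, -0.2444, 0.1054]
orientation: [0.001, 0.325, 0.946, -0.0]
force: [-0.8, 0.1, -0.4]
opening: 0.0587
grasp_force: 64.7
```

```bash
python3 - <<'E'
from h import *
from plant import r
s=r.state();print(s["eef_pos"],s["opening"],s["force"],go(s,(.647,.1005,.105),82.5,90))
E
```

```text
[ 0.6019605  -0.24440802  0.10535181] 0.05869422729242976 [-0.84009543  0.12975322 -0.35851023] (array([1.767e+01, 2.996e+01, 2.000e-02]), -0.532)
```

Call:
{"api": "send_rows", "payload": {"linear": [[2.2, 3.8, 0], [5, 8.5, 0], [8, 13.6, 0], [11, 18.6, 0], [14, 23.7, 0], [16.5, 28, 0], [17.7, 30, 0], [17.7, 30, 0]], "turn": [-0.06, -0.14, -0.22, -0.3, -0.38, -0.46, -0.53, -0.53]}}

```text
clock: 6.2
eef_pos: [0.6462, 0.1024, 0.1034]
orientation: [-0.001, 0.065, 0.998, -0.0]
force: [-0.3, 0.5, -0.8]
opening: 0.0585
grasp_force: 64.7
```

Call:
{"api": "send_rows", "payload": {"linear": [[0, 0, 0], [0, 0, 2], [0, 0, 4], [0, 0, 6], [0, 0, 7], [0, 0, 7.5], [0, 0, 7.5], [0, 0, 7.5]], "turn": [0, 0, 0, 0, 0, 0, 0, 0]}}

```text
clock: 7.2
eef_pos: [0.647, 0.1011, 0.03]
orientation: [0.001, 0.066, 0.998, 0.0]
force: [0.3, 0.5, -0.8]
opening: 0.0583
grasp_force: 64.7
```

```bash
python3 - <<'E'
from h import *
from plant import r
s=r.state();print(s["eef_pos"],go(s,(.647,.1005,.009),82.5,90))
w=r.snapshot("wrist");cv2.imwrite("pics/w2.png",w["color"])
m=masks(w); 
p=plane(w,px(m["yellow"]),.004,True); p=p[np.hypot(p[:,0]-.647,p[:,1]-.1005)<.065]; print(len(p),rect(p))
E
```

```text
[0.64700961 0.10113154 0.03001533] (array([-0.01, -0.06,  2.1 ]), -0.002)
960 (array([624. , 106.8]), array([88.8, 40.5]), 71.6)
```

View pics/w2.png

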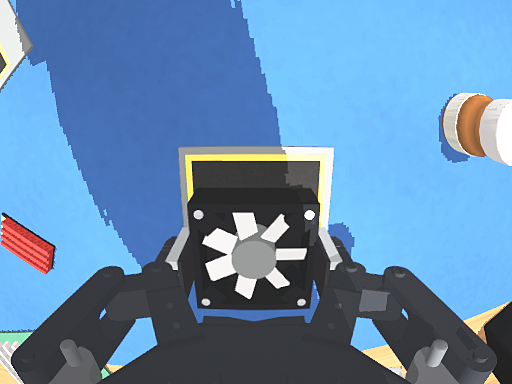

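The wrist view shows the fan at (253,250) in the grip, square to the pad outline, whose far edge is near row 155. I'll lower it.

Call:
{"api": "send_rows", "payload": {"linear": [[0, 0, 0.5], [0, 0, 1.0], [0, 0, 1.4], [0, 0, 1.7], [0, 0, 1.9], [0, 0, 2.0], [0, 0, 2.05], [0, 0, 2.05]], "turn": [0, 0, 0, 0, 0, 0, 0, 0]}}

```text
clock: 8.25
eef_pos: [0.6465, 0.1012, 0.0091]
orientation: [0.0, 0.066, 0.998, -0.0]
force: [-2.7, -0.2, 3.8]
opening: 0.0586
grasp_force: 65.1
```

Call:
{"api": "send_rows", "payload": {"linear": [[0, 0, 0], [0, 0, 0], [0, 0, 0], [0, 0, 0], [0, 0, 0], [0, 0, -1], [0, 0, -3], [0, 0, -5]], "turn": [0, 0, 0, 0, 0, 0, 0, 0], "claw": -1}}

```text
clock: 9.25
eef_pos: [0.6466, 0.1012, 0.06]
orientation: [0.0, 0.066, 0.998, 0.0]
force: [-0.4, 1.0, 0.0]
opening: 0.0852
grasp_force: 0.0
```

```bash
python3 - <<'E'
from h import *
from plant import r
s=r.state();print(s["eef_pos"],s["opening"],s["qpos"].round(2));
M=rot(s["orientation"]);cur=np.degrees(np.arctan2(M[1,1],M[0,1]));print(cur)
print(go(s,(.465,.1095,.13),cur,180))
E
```

```text
[0.64663012 0.10120797 0.05998157] 0.0852334918653709 [ 0.16  0.55  0.02  1.04 -0.    0.29]
82.3927234577239
(array([18.11, -1.58, -7.01]), -0.0)
```

Call:
{"api": "send_rows", "payload": {"linear": [[1, 0, -3], [4, -0.4, -6], [7.5, -0.7, -7], [11, -1, -7], [14.5, -1.3, -7], [17, -1.5, -7], [18.1, -1.6, -7], [18.1, -1.6, -7]], "turn": [0, 0, 0, 0, 0, 0, 0, 0]}}

```text
clock: 10.25
eef_pos: [0.4653, 0.1094, 0.1295]
orientation: [0.001, 0.066, 0.998, 0.0]
force: [1.1, 0.1, -0.7]
opening: 0.0854
grasp_force: 0.0
```

```bash
python3 - <<'E'
from h import *
from plant import r
w=r.snapshot("wrist");cv2.imwrite("pics/w3.png",w["color"])
m=masks(w)["orange"]; p=plane(w,px(m),.04,True); p=p[np.hypot(p[:,0]-.465,p[:,1]-.109)<.05]; print(len(p),cv2.minEnclosingCircle((p*1000).astype(np.float32)))
s=r.state();print(s["eef_pos"],go(s,(.465,.109,.007),82.4,180))
t=r.snapshot("top"); m=masks(t); W=world(t)
b=(m["nonblue"])&(np.hypot(W[...,0]-.647,W[...,1]-.1005)<.06)&(W[...,2]>.018)
print("fan",rect(plane(t,px(biggest(b)),.029)))
E
```

```text
1999 ((463.38629150390625, 112.23464965820312), 30.335384368896484)
[0.46595695 0.10942385 0.1293244 ] (array([ 0.11, -0.06, 12.23]), -0.0)
fan (array([645.9,  99.1]), array([62.2, 60.7]), -7.6)
```

Call:
{"api": "send_rows", "payload": {"linear": [[0.2, 0.1, 3], [0.2, 0.1, 6], [0.2, 0.1, 9], [0.2, 0.1, 11], [0.2, 0.1, 12], [0.2, 0.1, 12.2], [0.2, 0.1, 12.2], [0.2, 0.1, 12.2]], "turn": [0, 0, 0, 0, 0, 0, 0, 0]}}

```text
clock: 11.35
eef_pos: [0.4638, 0.1106, 0.0075]
orientation: [0.001, 0.066, 0.998, 0.0]
force: [-0.5, 0.0, -1.2]
opening: 0.0855
grasp_force: 0.0
```

Call:
{"api": "send_rows", "payload": {"linear": [[0, 0, 0], [0, 0, 0], [0, 0, 0], [0, 0, 0], [0, 0, 0], [0, 0, 0], [0, 0, 0], [0, 0, 0]], "turn": [0, 0, 0, 0, 0, 0, 0, 0], "claw": 1}}

```text
clock: 12.35
eef_pos: [0.4636, 0.1107, 0.0077]
orientation: [0.001, 0.066, 0.998, 0.0]
force: [-1.1, 0.3, 8.2]
opening: 0.0609
grasp_force: 63.5
```

Call:
{"api": "send_rows", "payload": {"linear": [[0, 0, -0.5], [0, 0, -1.5], [0, 0, -3], [0, 0, -5], [0, 0, -7], [0, 0, -9], [0, 0, -10], [0, 0, -10]], "turn": [0, 0, 0, 0, 0, 0, 0, 0]}}

```text
clock: 13.35
eef_pos: [0.4635, 0.1106, 0.1073]
orientation: [0.001, 0.066, 0.998, 0.0]
force: [-0.1, 0.2, -2.8]
opening: 0.0606
grasp_force: 65.4
```

```bash
python3 - <<'E'
from h import *
from plant import r
s=r.state();print(s["eef_pos"],go(s,(.376,.289,.105),82.4,180))
E
```

```text
[0.46348167 0.11060377 0.10732841] (array([11.03, 16.52,  0.23]), -0.0)
```

Call:
{"api": "send_rows", "payload": {"linear": [[1.3, 2, 0], [3, 4.5, 0], [5.3, 8, 0], [7.5, 11.3, 0], [9.5, 14.3, 0], [10.6, 15.9, 0], [11, 16.5, 0], [11, 16.5, 0]], "turn": [0, 0, 0, 0, 0, 0, 0, 0]}}

```text
clock: 14.35
eef_pos: [0.3757, 0.2884, 0.1063]
orientation: [-0.0, 0.066, 0.998, -0.0]
force: [0.3, -0.1, -2.7]
opening: 0.0602
grasp_force: 65.7
```

Call:
{"api": "send_rows", "payload": {"linear": [[0, 0, 0], [0, 0, 2], [0, 0, 4], [0, 0, 6], [0, 0, 7.2], [0, 0, 7.5], [0, 0, 7.5], [0, 0, 7.5]], "turn": [0, 0, 0, 0, 0, 0, 0, 0]}}

```text
clock: 15.35
eef_pos: [0.3764, 0.2889, 0.0324]
orientation: [0.0, 0.066, 0.998, 0.0]
force: [-0.2, -0.5, -2.9]
opening: 0.0606
grasp_force: 65.7
```

```bash
python3 - <<'E'
from h import *
from plant import r
s=r.state();print(s["eef_pos"],go(s,(.376,.289,.0117),82.4,180))
w=r.snapshot("wrist");cv2.imwrite("pics/w4.png",w["color"])
E
```

```text
[0.37641398 0.28890312 0.03238938] (array([0.04, 0.  , 2.07]), -0.0)
```

View pics/w4.png

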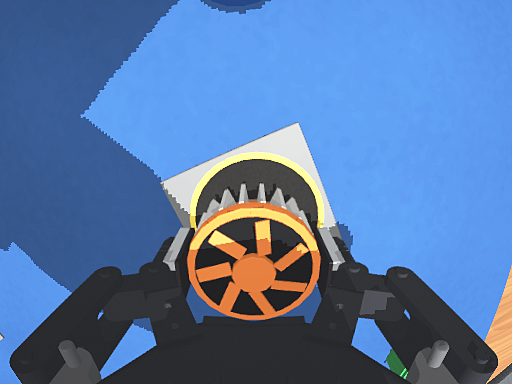

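The wrist view shows the cooler at (254,270), upright and centred between the sides of the outline circle (190 to 322). I'll lower it.

Call:
{"api": "send_rows", "payload": {"linear": [[0, 0, 0.5], [0, 0, 1.0], [0, 0, 1.4], [0, 0, 1.7], [0, 0, 1.9], [0, 0, 2.0], [0, 0, 2.05], [0, 0, 2.05]], "turn": [0, 0, 0, 0, 0, 0, 0, 0]}}

```text
clock: 16.4
eef_pos: [0.376, 0.2886, 0.0117]
orientation: [0.0, 0.066, 0.998, 0.0]
force: [-1.4, -2.4, 4.8]
opening: 0.0602
grasp_force: 66.7
```

Call:
{"api": "send_rows", "payload": {"linear": [[0, 0, 0], [0, 0, 0], [0, 0, 0], [0, 0, 0], [0, 0, 0], [0, 0, -1], [0, 0, -4], [0, 0, -8]], "turn": [0, 0, 0, 0, 0, 0, 0, 0], "claw": -1}}

```text
clock: 17.4
eef_pos: [0.3755, 0.2883, 0.0922]
orientation: [-0.001, 0.066, 0.998, -0.001]
force: [1.0, 0.7, -1.0]
opening: 0.0857
grasp_force: 0.0
```

```bash
python3 - <<'E'
from h import *
from plant import r
s=r.state();print(s["eef_pos"],s["opening"],s["qpos"].round(2));
print(go(s,(.530,.416,.13),72,90))
E
```

```text
[0.37550987 0.2882771  0.09222234] 0.08570910681230477 [ 0.65  0.24 -0.38  0.94 -0.    0.79]
(array([-13.62,  14.7 ,  -3.81]), 0.181)
```

Call:
{"api": "send_rows", "payload": {"linear": [[-1, 1, -3.8], [-3.3, 3.5, -3.8], [-6, 6.5, -3.8], [-9, 9.7, -3.8], [-12, 13, -3.8], [-13.6, 14.7, -3.8], [-13.6, 14.7, -3.8], [-13.6, 14.7, -3.8]], "turn": [0.02, 0.05, 0.08, 0.12, 0.15, 0.18, 0.18, 0.18]}}

```text
clock: 18.4
eef_pos: [0.5295, 0.4158, 0.1294]
orientation: [-0.0, 0.156, 0.988, -0.0]
force: [-0.1, 0.2, 0.0]
opening: 0.0852
grasp_force: 0.0
```

```bash
python3 - <<'E'
from h import *
from plant import r
w=r.snapshot("wrist");cv2.imwrite("pics/w5.png",w["color"])
m=masks(w)["green"]; W=world(w,True); p=plane(w,px(m),.03,True)
b=m&(np.hypot(W[...,0]-.53,W[...,1]-.416)<.05)&(W[...,2]>.02); print(b.sum(),rect(plane(w,px(b),.03,True)),rect(W[b][:,:2]))
s=r.state();print(s["eef_pos"],go(s,(.530,.416,.004),72,90))
t=r.snapshot("top"); m=masks(t)["orange"]; p=plane(t,px(m),.044); p=p[np.hypot(p[:,0]-.376,p[:,1]-.289)<.05]
print("cooler",len(p),cv2.minEnclosingCircle((p*1000).astype(np.float32)))
E
```

```text
1065 (array([530.7, 420. ]), array([40.8, 39.9]), -18.0) (array([531.9, 419.5]), array([40.1, 39.7]), 72.0)
[0.5294565  0.41569909 0.12961303] (array([-0.05,  0.05, 12.56]), 0.002)
cooler 308 ((377.38897705078125, 285.34033203125), 31.74601173400879)
```

View pics/w5.png

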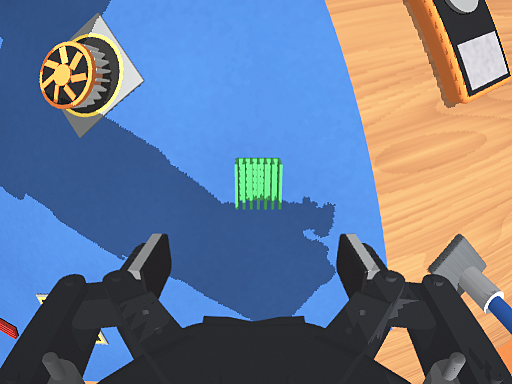

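The wrist view shows the heat sink at (258,183), its fins running between the fingers' lines and square to the grip. The cooler stands upright on its pad at upper left.

Call:
{"api": "send_rows", "payload": {"linear": [[-0.1, 0.2, 3], [-0.1, 0.2, 6], [-0.1, 0.2, 9], [-0.1, 0.2, 11], [-0.1, 0.2, 12], [-0.1, 0.2, 12.5], [-0.1, 0.2, 12.5], [-0.1, 0.2, 12.5]], "turn": [0, 0, 0, 0, 0, 0, 0, 0]}}

```text
clock: 19.5
eef_pos: [0.5322, 0.4183, 0.0052]
orientation: [0.0, 0.156, 0.988, 0.0]
force: [-0.1, -0.3, 0.9]
opening: 0.0856
grasp_force: 0.0
```

Call:
{"api": "send_rows", "payload": {"linear": [[0, 0, 0], [0, 0, 0], [0, 0, 0], [0, 0, 0], [0, 0, 0], [0, 0, 0], [0, 0, 0], [0, 0, 0]], "turn": [0, 0, 0, 0, 0, 0, 0, 0], "claw": 1}}

```text
clock: 20.5
eef_pos: [0.5321, 0.4181, 0.0047]
orientation: [0.0, 0.156, 0.988, 0.0]
force: [-0.3, -0.4, 5.1]
opening: 0.0389
grasp_force: 61.5
```

Call:
{"api": "send_rows", "payload": {"linear": [[0, 0, -0.5], [0, 0, -1.5], [0, 0, -3], [0, 0, -5], [0, 0, -8], [0, 0, -11], [0, 0, -12], [0, 0, -12]], "turn": [0, 0, 0, 0, 0, 0, 0, 0]}}

```text
clock: 21.5
eef_pos: [0.5321, 0.4181, 0.1249]
orientation: [0.0, 0.156, 0.988, 0.0]
force: [-1.0, -0.3, -1.9]
opening: 0.0389
grasp_force: 60.8
```

```bash
python3 - <<'E'
from h import *
from plant import r
s=r.state();print(s["eef_pos"],s["qpos"].round(2),go(s,(.5365,-.404,.125),81.7,90),go(s,(.55,0,.125),81.7,90))
E
```

```text
[0.53207589 0.41813906 0.12491133] [ 0.67  0.54  0.19  1.21 -0.    0.98] (array([-2.572e+01, -7.809e+01, -7.000e-02]), -0.168) (array([-14.57, -39.23,  -0.04]), -0.168)
```

Call:
{"api": "send_rows", "payload": {"linear": [[-0.8, -2.5, 0], [-2.3, -7, 0], [-4, -12.2, 0], [-5.7, -17.4, 0], [-7.4, -22.6, 0], [-9.1, -27.8, 0], [-10.8, -33, 0], [-12.6, -38.2, 0]], "turn": [0, 0, -0.02, -0.04, -0.06, -0.08, -0.09, -0.1]}}

```text
clock: 22.5
eef_pos: [0.5331, 0.014, 0.1231]
orientation: [-0.001, 0.106, 0.994, -0.0]
force: [1.1, -0.0, -2.0]
opening: 0.0387
grasp_force: 60.9
```

```bash
python3 - <<'E'
from h import *
from plant import r
s=r.state();print(s["eef_pos"],go(s,(.5365,-.404,.125),81.7,90))
E
```

```text
[0.53314521 0.0139761  0.12308255] (array([ -9.14, -40.79,  -0.19]), -0.067)
```

Call:
{"api": "send_rows", "payload": {"linear": [[-1.2, -5.3, 0], [-2.5, -11, 0], [-3.8, -17, 0], [-5.2, -23, 0], [-6.5, -29, 0], [-7.8, -35, 0], [-8.9, -39.5, 0], [-9.1, -40.7, 0]], "turn": [-0.01, -0.02, -0.03, -0.04, -0.05, -0.06, -0.067, -0.067]}}

```text
clock: 23.5
eef_pos: [0.536, -0.4038, 0.1222]
orientation: [-0.001, 0.074, 0.997, 0.0]
force: [0.0, 1.1, -1.6]
opening: 0.039
grasp_force: 60.8
```

Call:
{"api": "send_rows", "payload": {"linear": [[0, 0, 0], [0, 0, 1], [0, 0, 3], [0, 0, 5.5], [0, 0, 8], [0, 0, 9], [0, 0, 9.2], [0, 0, 9.2]], "turn": [0, 0, 0, 0, 0, 0, 0, 0]}}

```text
clock: 24.5
eef_pos: [0.5376, -0.4012, 0.0331]
orientation: [0.0, 0.073, 0.997, -0.0]
force: [0.2, -0.2, -1.0]
opening: 0.0388
grasp_force: 60.8
```

```bash
python3 - <<'E'
from h import *
from plant import r
s=r.state();print(s["eef_pos"],go(s,(.5365,-.404,.009),81.7,90))
w=r.snapshot("wrist");cv2.imwrite("pics/w6.png",w["color"])
E
```

```text
[ 0.53764631 -0.40124249  0.03313389] (array([ 0.08, -0.29,  2.41]), -0.0)
```

View pics/w6.png

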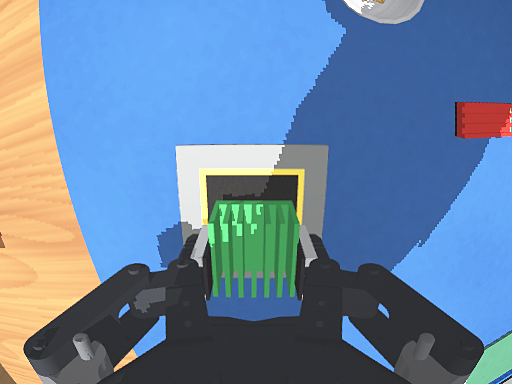

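The wrist view shows the heat sink at (254,250), square to the outline (201 to 305) and centred on it. I'll lower it.

Call:
{"api": "send_rows", "payload": {"linear": [[0, -0.1, 0.5], [0, -0.1, 1.0], [0, -0.1, 1.5], [0, -0.1, 1.9], [0, -0.1, 2.2], [0, -0.1, 2.35], [0, -0.1, 2.4], [0, -0.1, 2.4]], "turn": [0, 0, 0, 0, 0, 0, 0, 0]}}

```text
clock: 25.55
eef_pos: [0.5369, -0.4023, 0.0087]
orientation: [0.0, 0.073, 0.997, -0.0]
force: [-2.5, 1.8, 5.0]
opening: 0.0393
grasp_force: 61.4
```

Call:
{"api": "send_rows", "payload": {"linear": [[0, 0, 0], [0, 0, 0], [0, 0, 0], [0, 0, 0], [0, 0, 0], [0, 0, -1], [0, 0, -4], [0, 0, -8]], "turn": [0, 0, 0, 0, 0, 0, 0, 0], "claw": -1}}

```text
clock: 26.55
eef_pos: [0.5366, -0.402, 0.089]
orientation: [-0.001, 0.073, 0.997, 0.0]
force: [-0.1, -0.3, 0.6]
opening: 0.0852
grasp_force: 0.0
```

```bash
python3 - <<'E'
from h import *
from plant import r
s=r.state();print(s["eef_pos"],s["opening"],s["qpos"].round(2));
print(go(s,(.646,-.0895,.12),146,180))
E
```

```text
[ 0.53656221 -0.40196505  0.08903443] 0.08524751065303952 [-0.64  0.56  0.11  1.13 -0.   -0.5 ]
(array([-6.29, 32.51, -3.09]), -1.123)
```

Call:
{"api": "send_rows", "payload": {"linear": [[-0.6, 3, -2], [-1.5, 7.5, -3.1], [-2.5, 13, -3.1], [-3.6, 18.5, -3.1], [-4.7, 24, -3.1], [-5.7, 29.5, -3.1], [-6.3, 32.5, -3.1], [-6.3, 32.5, -3.1]], "turn": [-0.14, -0.3, -0.46, -0.62, -0.78, -0.94, -1.1, -1.12]}}

```text
clock: 27.55
eef_pos: [0.6473, -0.0876, 0.12]
orientation: [0.0, -0.47, 0.883, -0.0]
force: [-0.0, 0.5, 0.9]
opening: 0.0855
grasp_force: 0.0
```

```bash
python3 - <<'E'
from h import *
from plant import r
w=r.snapshot("wrist");cv2.imwrite("pics/w7.png",w["color"])
m=masks(w); W=world(w,True)
b=biggest(m["nonblue"]&(np.hypot(W[...,0]-.646,W[...,1]+.0895)<.05)&(W[...,2]>.006)&(W[...,2]<.03)); print(b.sum(),rect(plane(w,px(b),.012,True)))
s=r.state();print(s["eef_pos"],go(s,(.646,-.0895,.004),146,180))
t=r.snapshot("top");cv2.imwrite("pics/t7.png",cv2.resize(t["color"],(800,600)));W=world(t);m=masks(t)
b=m["green"]&(np.hypot(W[...,0]-.5365,W[...,1]+.404)<.05)&(W[...,2]>.025);print("hs",rect(plane(t,px(b),.034)),rect(W[b][:,:2]))
E
```

```text
1531 (array([649.7, -85.4]), array([51.7, 23.5]), 56.5)
[ 0.64686869 -0.08898171  0.11990229] (array([ 0.09,  0.05, 11.59]), -0.001)
hs (array([ 534.4, -402.1]), array([42.2, 40.2]), 82.3) (array([ 534.8, -403. ]), array([41. , 40.7]), 82.5)
```

View pics/w7.png

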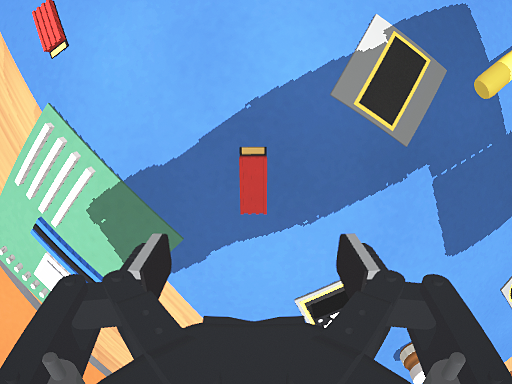

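The wrist view shows the stick at (253,181), square to the fingers and midway between them. The motherboard corner at (182,240) is clear of the fingers. I'll grip.

Call:
{"api": "send_rows", "payload": {"linear": [[0, 0, 3], [0, 0, 6], [0, 0, 8.5], [0, 0, 10], [0, 0, 11], [0, 0, 11.5], [0, 0, 11.7], [0, 0, 11.7]], "turn": [0, 0, 0, 0, 0, 0, 0, 0]}}

```text
clock: 28.65
eef_pos: [0.6469, -0.0899, 0.0028]
orientation: [0.0, -0.468, 0.884, -0.0]
force: [-0.9, 0.4, -0.3]
opening: 0.0855
grasp_force: 0.0
```

Call:
{"api": "send_rows", "payload": {"linear": [[0, 0, 0], [0, 0, 0], [0, 0, 0], [0, 0, 0], [0, 0, 0], [0, 0, 0], [0, 0, 0], [0, 0, 0]], "turn": [0, 0, 0, 0, 0, 0, 0, 0], "claw": 1}}

```text
clock: 29.65
eef_pos: [0.6468, -0.09, 0.0026]
orientation: [0.0, -0.468, 0.884, -0.0]
force: [0.6, 0.3, 4.3]
opening: 0.0223
grasp_force: 59.4
```

```bash
python3 - <<'E'
from plant import r
s=r.state();print(s["eef_pos"],s["opening"],s["force"],s["grasp_force"])
E
```

```text
[ 0.64683591 -0.08995289  0.00264976] 0.022278818956762755 [0.613792   0.31333506 4.31419428] 59.38559889793396
```

Call:
{"api": "send_rows", "payload": {"linear": [[0, 0, -0.5], [0, 0, -1.5], [0, 0, -3], [0, 0, -5], [0, 0, -7], [0, 0, -8], [0, 0, -8], [0, 0, -8]], "turn": [0, 0, 0, 0, 0, 0, 0, 0]}}

```text
clock: 30.65
eef_pos: [0.6461, -0.0899, 0.0817]
orientation: [-0.0, -0.468, 0.884, 0.0]
force: [-0.0, 0.2, -0.5]
opening: 0.0218
grasp_force: 58.8
```

```bash
python3 - <<'E'
from h import *
from plant import r
s=r.state();print(s["eef_pos"],s["opening"],go(s,(.4857,-.097,.083),117.2,180))
E
```

```text
[ 0.64614827 -0.08988063  0.08168113] 0.021794583938772313 (array([ 9.6 , 12.87, -0.12]), 0.499)
```

Call:
{"api": "send_rows", "payload": {"linear": [[1.2, 1.6, 0], [3, 4, 0], [5, 6.7, 0], [7, 9.4, 0], [8.7, 11.7, 0], [9.6, 12.9, 0], [9.6, 12.9, 0], [9.6, 12.9, 0]], "turn": [0.06, 0.15, 0.24, 0.34, 0.44, 0.5, 0.5, 0.5]}}

```text
clock: 31.65
eef_pos: [0.4866, -0.0969, 0.0822]
orientation: [0.0, -0.236, 0.972, -0.0]
force: [0.1, 0.4, 0.3]
opening: 0.0221
grasp_force: 58.8
```

Call:
{"api": "send_rows", "payload": {"linear": [[0, 0, 1], [0, 0, 2.5], [0, 0, 4], [0, 0, 5], [0, 0, 5.5], [0, 0, 5.5], [0, 0, 5.5], [0, 0, 5.5]], "turn": [0, 0, 0, 0, 0, 0, 0, 0]}}

```text
clock: 32.65
eef_pos: [0.4862, -0.0969, 0.0277]
orientation: [0.0, -0.235, 0.972, -0.0]
force: [0.8, 0.2, 0.1]
opening: 0.0221
grasp_force: 58.8
```

```bash
python3 - <<'E'
from h import *
from plant import r
s=r.state();print(s["eef_pos"],go(s,(.4857,-.097,.007),117.2,180))
w=r.snapshot("wrist");cv2.imwrite("pics/w8.png",w["color"])
E
```

```text
[ 0.48623779 -0.09694663  0.0277422 ] (array([0.05, 0.02, 2.07]), -0.001)
```

View pics/w8.png

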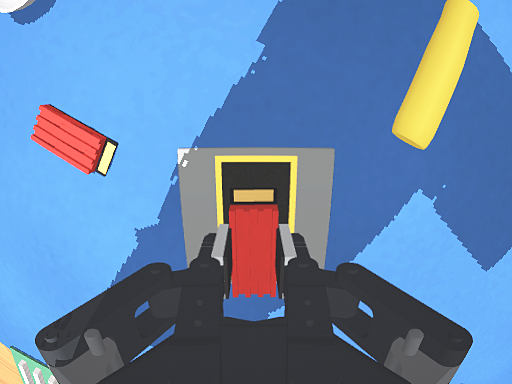

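The wrist view shows the stick at (254,245), lined up with the outline (217 to 296) and centred on it. I'll lower it.

Call:
{"api": "send_rows", "payload": {"linear": [[0, 0, 0.5], [0, 0, 1.0], [0, 0, 1.4], [0, 0, 1.7], [0, 0, 1.9], [0, 0, 2.05], [0, 0, 2.1], [0, 0, 2.1]], "turn": [0, 0, 0, 0, 0, 0, 0, 0]}}

```text
clock: 33.7
eef_pos: [0.4859, -0.0969, 0.0066]
orientation: [0.0, -0.235, 0.972, -0.0]
force: [-2.2, -0.2, 4.8]
opening: 0.0224
grasp_force: 59.3
```

Call:
{"api": "send_rows", "payload": {"linear": [[0, 0, 0], [0, 0, 0], [0, 0, 0], [0, 0, 0], [0, 0, 0], [0, 0, -1], [0, 0, -4], [0, 0, -8]], "turn": [0, 0, 0, 0, 0, 0, 0, 0], "claw": -1}}

```text
clock: 34.7
eef_pos: [0.4853, -0.0968, 0.0872]
orientation: [-0.001, -0.235, 0.972, 0.0]
force: [1.5, -0.3, -0.0]
opening: 0.0851
grasp_force: 0.0
```

Call:
{"api": "send_rows", "payload": {"linear": [[0, 0, -2], [0, 0, -5], [0, 0, -8], [4, 0, -10], [8, 0, -12], [11, 0, -13], [13, 0, -14], [14, 0, -14]], "turn": [0, 0, 0, 0, 0, 0, 0, 0]}}

```text
clock: 35.7
eef_pos: [0.3611, -0.1613, 0.2273]
orientation: [0.001, -0.235, 0.972, -0.001]
force: [0.2, 0.7, 0.1]
opening: 0.0857
grasp_force: 0.0
```

```bash
python3 - <<'E'
from h import *
from plant import r
s=r.state();print(s["eef_pos"],s["opening"])
t=r.snapshot("top");cv2.imwrite("pics/t9.png",cv2.resize(t["color"],(800,600)))
E
```

```text
[ 0.36114893 -0.16131022  0.22728437] 0.08566141140190785
```

View pics/t9.png

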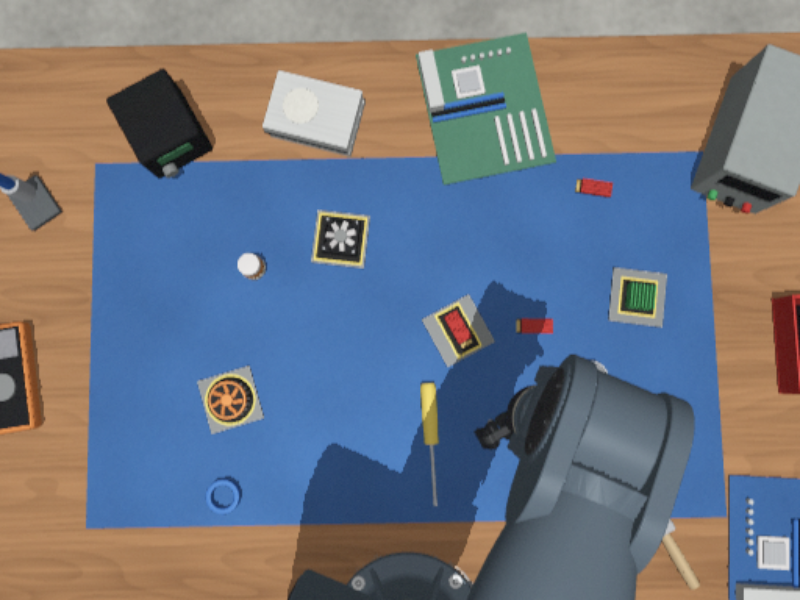

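The top view shows the fan (340,237), cooler (230,401), heat sink (638,297) and stick (459,328) all inside their own outlines. The jar is still at (250,265), and the tin, mostly hidden by the arm, shows a glint at (598,368). The gripper is clear of everything, so I'll hand in.

```bash
python3 -c "
from plant import r
print(r.close_job())"
```

```text
the job is handed in; nothing more can be done
None
```

I set the fan, cooler, heat sink and stick down gently, flat inside their own outlines and lined up, and handed the job in at about 36 s; the jar stood where it was, and I never went near the tin, though the arm mostly hid it in the last picture.

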